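# Hang the fridge basket and load the pears

## Task

Hook the white fridge basket by its two hooks onto the upper rail of the rack, well to one side of the black pointer (some 100 mm), and let go of it; then slide it along the rail until its middle is level with the pointer. After that, lower both pears, one after the other, gently into the hanging basket without dropping them; leave it hanging at the pointer, and leave the apple and the jar where they stand.

Things in the scene. Friction and masses are not known exactly. Their poses are not given: they have to be found in the camera images.
- basket: White rigid open-topped fridge basket, 0.32 kg, on the worktop at the start. Origin: centre of its underside; z up, x to its back (hook side), y along its width. Outside 133 (x) x 238 (y) x 95 mm high, walls and floor 4 mm (91 mm deep inside). Back wall's outer face at x = 66.5 mm. Hung, it leans about 5 degrees (bottom backwards, front down), its underside about 28 mm above the worktop.
- basket_tab (a point): Grip tab: upright plate above the middle of the basket's back wall, 10 mm thick (x), 44 mm wide (y), from z = 120 to 180 mm of the basket. This point is at (64, 0, 155) mm in the basket's frame. Pinch it from above across either direction. The hung basket slides smoothly when this tab's edge is pushed sideways, squarely and about half way up.
- basket_hook (a point): Point midway between the two hooks, at (78.5, 0, 120) mm in the basket's frame. Hooks: 16 mm wide, at y = +-58 mm, top z = 126, underside z = 120; gap 24 mm (x = 66.5 to 90.5) open downwards; lips hang to z = 88 and flare back at the bottom to x = 104. Hung, this point lies about 6 mm above the upper rail's axis and within 6 mm in x.
- basket_in (a point): Centre of the upper face of the basket's floor, axes as the basket. The two pears stand side by side at y = +-45 mm, with room for the fingers.
- rack: Fixed steel rack: two posts (18 mm thick, 158 mm high) 600 mm apart, an upper rail and a lower bar, round, 12 mm thick, along y. Origin: on the worktop below the upper rail's middle; x away from the robot, z up. Upper rail's axis x = 0, z = 149 mm; lower bar's axis x = -4, z = 60 mm (the hung basket's back leans on it). The basket hangs on the -x side, its middle within 160 mm of the rail's.
- rail_mid (a point): Middle of the axis of the upper rail, 149 mm above the worktop; axes as the rack.
- mark_tip (a point): Top of the black upright pointer plate (24 mm wide in y, 8 mm thick, 66 mm high), fixed on a flat ledge (top z = 140 mm) 55 mm behind the rail; axes as the rack. Its y along the rail is where the basket's middle must come. It is up to 70 mm from the rail's middle, either side.
- pear_a: Pear standing upright: yellow-green, 86 mm tall, 66 mm thick at its widest (26 to 42 mm above its base), 58 mm at 56 mm, narrowing to a 12 mm top with a short stem; flat base 42 mm across. About 0.17 kg. Origin: centre of its base, z up through the stem.
- pear_b: Second pear, the same as pear_a.
- apple: Apple, the same green as the pears but squat: 70 mm thick, 63 mm tall, origin at the centre of its base. To be left alone; it, the jar and the pears stand about 140 mm apart in a row in front of the rack, in any order.
- jar: Amber jar with a steel cap, 60 mm thick, 70 mm tall, origin at the centre of its base. To be left alone.
Not all that is in view belongs to the job. What is shaped like the pear_b but blue is not meant. What is shaped like the pear_a but pink is not meant.

How it is judged:
By the outcome, as a careful person would: the job done as asked, in the order asked, and still so for the second after the job is handed in, with the robot touching nothing.
It also fails if it takes over 72 s, if anything falls off the work surface, if the arm or the gripper's body presses on something with over 40 N, if the wrist force passes 120 N, or if a joint passes its speed limit or range.

## Robot

A 6-joint arm with a two-finger parallel gripper is mounted at the origin on the work surface. World frame = base frame: x ahead of the robot, y to its left, z up, the work surface at z = 0. Lengths are in m, angles in rad, forces in N, time in s.
With the tool pointing down it reaches from about 0.25 to 0.725 m from the base axis. Payload 4 kg.
Tool frame: the origin (TCP) lies midway between the tips of the shut fingers; the grasp point (between the pads) lies 19 mm behind it (bot.grip_depth is the distance from the TCP to the grasp point, in m); z points along the fingers, y is the line along which they close (so a half turn about z gives the same grasp; the last joint's range is limited). The gripper opens to 85 mm and grips with 20 to 120 N. Pads are 22 mm wide; open, the fingers measure 114 mm over their backs; the gripper's body (76 mm by 85 mm) begins 54 mm behind the grasp point. The pads swing forward as they close: fully open they stand 13 mm farther back than shut.
Start: joints at [-1.138, 0.241, 0.005, 1.335, 0, 1.571], TCP at [0.21, -0.454, 0.231] pointing down, gripper open.
Joint ranges: [-2.72, 2.72], [-1.05, 1.87], [-1.09, 1.28], [-1.99, 2.15], [-1.42, 1.44], [-3.14, 3.14]. Speed limits (rad/s): [2.79, 2.79, 3.14, 3.14, 3.14, 3.14].

## Interface

Orientations are given as a unit quaternion [x, y, z, w].
In Python, from workcell import bot gives the robot as it stands.
- The arm moves only by the shell command python3 -m creep 'ROWS'. ROWS is JSON, one flat list of numbers, 5 for each row, row after row: the shift along the world's x, y, z in m, then the turn about the world's z in rad, then the finger opening in m, from 0 to 0.0854. In form: [x, y, z, twist, claw, x, y, z, twist, claw, ...]. A call has 1 to 10 rows; each row is the pose to reach, as a shift and turn from the pose commanded when the call began; what a row does not reach only later rows make up. A row lasts 1/12 s, in which the tool goes at most 41.7 mm and 7.16 degrees, less where a joint would pass 70% of its speed; a pose out of reach is approached as far as the arm can. A call with a gripper value outside its range is refused whole. The fingers move at their own pace and stop on an object; the grip force is fixed at half the most. Time passes only in rows, so rows that repeat a pose let the fingers close. It gives the time, the measured TCP pose, the force, the opening and the grip force at its end, in the units of the state.
- bot.get_obs(): the state, without advancing time (a new reading comes with each control period).
- bot.camera(name): name is "side" or "top" or "wrist"; returns a dict with "pixels" (480x640x3 uint8, red, green, blue), "camera_matrix" (3x3 intrinsics, pixels), "extrinsics" (4x4, takes a point from world to camera coordinates); the wrist camera has in their place "T_tool_cam" (4x4, takes a point from camera to tool coordinates, whose origin is the TCP and whose axes are the flange's). Camera axes: x right, y down, z forward; pixel columns grow to the right and rows downward; lengths in m; the calibration is good to about 2 mm. The wrist camera is an equidistant fisheye: a pixel r from the principal point sees the ray r / f radians off the axis. A picture is of the moment at which its call begins: read the wrist's pose just before it. There is no depth.
- bot.job_done(): hands the job in; it is judged then, once.
Trained networks look in the newest picture that a camera, given by its name, has taken for a name from the list of things; names that differ only in an ending like _2 or _b are one class to them, and where a whole thing is asked for, a point or a joint stands for the part that bears it (a point fixed in the world has none). Each returns a list of dicts, best first, with "score" (0 to 1); they miss things now and then, are a little off and sometimes report something else, mostly with a low value. They report only what shows in the picture. A call takes as long as a camera call. They do not tell look-alikes from the thing itself.
- bot.look_for(camera, thing): "centre" ([column, row] as shares, 0 to 1, of the picture: columns of its width, rows of its height, amid what is visible of it).
- bot.place_of(camera, thing): "centre" ([column, row] as shares, 0 to 1, of the picture: columns of its width, rows of its height: a listed point, or the origin of a listed thing).
The state is a dict: "clock": time; "joint_pos": joint angles; "joint_vel": joint speeds; "tau": joint torques, N m; "eef_pos": TCP position; "tool_rot": TCP orientation; "ft_force": force on the tool from outside, world axes, zero at the start; "ft_torque": the same for the moment, N m; "grip_width": finger opening in m; "grasp_force": force on a finger pad.
Only numpy, scipy, OpenCV 4.12 (cv2) and the standard library are available. Lean on these libraries where they do the work, as an engineer would, in place of code of your own. Each camera call takes 0.05 s, during which the arm holds its last target. There are 200 camera calls.

## Working session

There is one attempt and no reset: what is moved stays moved. The work goes in short steps, Python scripts to look and compute and a shell command to move; the robot and the scene stay as the last step left them, time stands still between calls to the robot, and variables do not carry over. Pictures are saved under pics/ and viewed, at most 10 in all, crops included, and the job is handed in when it is done.

```bash
ls; mkdir -p pics; cat > h.py <<'E'
import numpy as np, cv2
from workcell import bot
def proj_ray(c,uv):
    K=np.array(c["camera_matrix"]);T=np.array(c["extrinsics"]);R=T[:3,:3];t=T[:3,3]
    d=R.T@np.linalg.solve(K,[uv[0],uv[1],1.]);return -R.T@t,d
def at_z(c,uv,z):
    o,d=proj_ray(c,uv);return o+d*(z-o[2])/d[2]
def px(e): return np.array(e["centre"])*[640,480]
def tri(rays):
    A=np.zeros((3,3));b=np.zeros(3)
    for o,d in rays:
        d=d/np.linalg.norm(d);P=np.eye(3)-d[None].T*d;A+=P;b+=P@o
    x=np.linalg.solve(A,b)
    return x,[round(float(np.linalg.norm((np.eye(3)-np.outer(d,d)/(d@d))@(x-o)))*1000,1) for o,d in rays]
def save(c,n): cv2.imwrite(f"pics/{n}.png",np.ascontiguousarray(c["pixels"][:,:,::-1]))
E
python3 - <<'E'
from h import *
C={}
for n in("side","top"):
    C[n]=bot.camera(n);save(C[n],n+"0")
    T=np.array(C[n]["extrinsics"]);print(n,-T[:3,:3].T@T[:3,3],T[2,:3])
    for th in "basket basket_tab basket_hook rack rail_mid mark_tip pear_a apple jar".split():
        print(n,th,[(e_["score"].__round__(2),px(e_).round(1).tolist(),at_z(C[n],px(e_),{"basket_tab":.155,"basket_hook":.12,"rail_mid":.149,"mark_tip":.206}.get(th,0)).round(4).tolist()[:2]) for e_ in bot.place_of(n,th)[:5]])
print(bot.get_obs())
E
```

```text
pics
side [0.20968491 0.64566186 0.61959281] [ 0.38396562 -0.72428828 -0.57269267]
side basket [(0.96, [417.9, 220.5], [0.4483, -0.3427]), (0.72, [266.0, 278.2], [0.6673, 0.048]), (0.44, [323.4, 389.7], [0.4205, 0.2422])]
side basket_tab [(0.82, [402.3, 162.2], [0.5091, -0.3407])]
side basket_hook [(0.86, [396.5, 172.5], [0.5235, -0.3482])]
side rack [(0.91, [265.1, 277.7], [0.6701, 0.0475]), (0.29, [404.4, 161.8], [0.6038, -0.6761])]
side rail_mid []
side mark_tip [(0.76, [220.2, 193.8], [0.7377, 0.0769])]
side pear_a [(0.96, [379.2, 291.3], [0.4319, -0.0308]), (0.95, [381.9, 417.8], [0.3155, 0.2442]), (0.8, [445.0, 278.7], [0.3201, -0.1392]), (0.6, [325.7, 390.5], [0.4164, 0.2417])]
side apple [(0.89, [288.8, 472.4], [0.3989, 0.3858])]
side jar [(0.92, [365.1, 335.8], [0.4075, 0.0992])]
top [0.29608545 0.0049156  1.27177427] [ 0.19442691  0.01802663 -0.98075135]
top basket [(0.89, [473.1, 279.6], [0.4436, -0.34])]
top basket_tab [(0.96, [493.0, 243.8], [0.5042, -0.3471])]
top basket_hook [(0.7, [492.3, 245.1], [0.5078, -0.3563])]
top rack [(0.69, [320.1, 192.8], [0.6743, 0.037])]
t
[... 478 characters left out ...]
]
{'clock': 1.0, 'joint_pos': array([-1.13803112e+00,  2.40556437e-01,  5.01850457e-03,  1.33519101e+00,
       -2.02904049e-05,  1.57082229e+00]), 'joint_vel': array([ 0.00120081,  0.00016629, -0.00167936, -0.00056842, -0.00135314,
        0.00145212]), 'tau': array([ 6.66923424e-04, -3.72216618e+01,  2.52696472e+01,  1.15878349e-03,
       -1.47705628e-04,  9.53692762e-06]), 'eef_pos': array([ 0.20969102, -0.45391876,  0.23133532]), 'tool_rot': array([ 9.76683273e-01,  2.14685313e-01, -2.67428554e-06,  3.50857612e-05]), 'ft_force': array([-0.14600301,  0.65183089, -0.35243051]), 'ft_torque': array([0.01266359, 0.01667024, 0.06733499]), 'grasp_force': 0.0, 'grip_width': 0.08544857913321603}
```

View pics/side0.png

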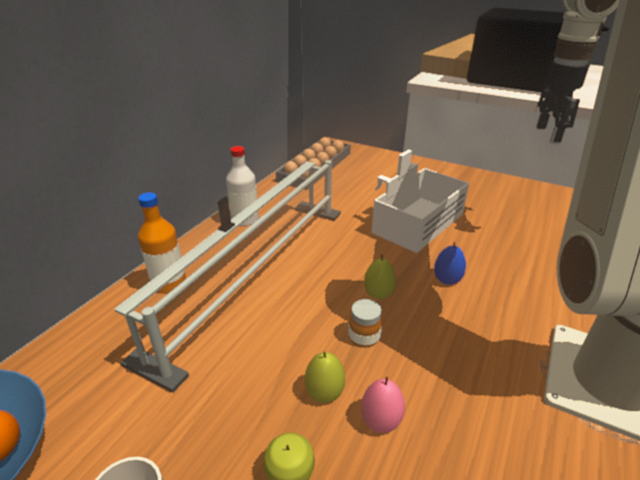

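View pics/top0.png

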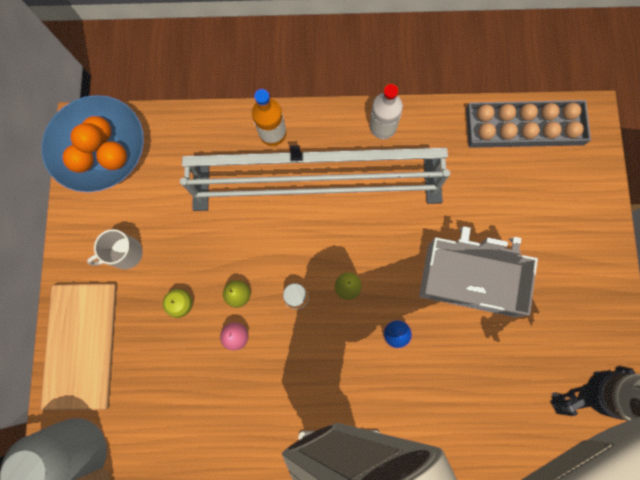

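Side view: green pears are at (325,378) and (380,278). The apple is at (290,460), the jar at (365,322), and pink and blue decoys stand nearby. The pointer is at (226,212) and the basket at (417,210). In the top view the round rail runs from (184,181) to (447,174), and the hooks are at (465,236) and (516,243).

```bash
python3 - <<'E'
from h import *
C={n:bot.camera(n) for n in("side","top")}
for th in "basket_tab basket_hook mark_tip basket rack".split():
    p={n:px(bot.place_of(n,th)[0]) for n in C}
    print(th,*[np.round(v,4) for v in tri([proj_ray(C[n],p[n]) for n in C])])
c=C["top"]
print("rim",[at_z(c,u,.095).round(4)[:2].tolist() for u in [(432,237),(536,257),(530,314),(424,297)]])
print("hooks",[at_z(c,u,.126).round(4)[:2].tolist() for u in [(465,236),(516,243)]])
print("rail",[at_z(c,u,.149).round(4)[:2].tolist() for u in [(184,181),(447,174)]])
print("ptr",[at_z(c,u,.206).round(4)[:2].tolist() for u in [(295,146)]])
print(bot.grip_depth)
a=c["pixels"][:,:,::-1]
t=cv2.resize(a[215:325,410:550],None,fx=4,fy=4,interpolation=cv2.INTER_CUBIC)
cv2.imwrite("pics/crop1.png",t)
t=cv2.resize(a[130:215,170:460],None,fx=2.7,fy=2.7,interpolation=cv2.INTER_CUBIC)
cv2.imwrite("pics/crop2.png",t)
E
```

```text
Traceback (most recent call last):
IndexError: list index out of range
```

```bash
python3 - <<'E'
from h import *
C={n:bot.camera(n) for n in("side","top")}
P={"basket_tab":[(402.3,162.2),(493,243.8)],"basket_hook":[(396.5,172.5),(492.3,245.1)],"mark_tip":[(220.2,193.8),(294.6,146.3)],"basket":[(417.9,220.5),(473.1,279.6)],"rack":[(265.1,277.7),(320.1,192.8)]}
for th in P:
    q=[bot.place_of(n,th)[:1] for n in C]
    print(th,*[np.round(v,4) for v in tri([proj_ray(C[n],p) for n,p in zip(C,P[th])])],[px(e[0]).round(1).tolist() if e else None for e in q])
c=C["top"]
print("rim",[at_z(c,u,.095).round(4)[:2].tolist() for u in [(432,237),(536,257),(530,314),(424,297)]])
print("hooks",[at_z(c,u,.126).round(4)[:2].tolist() for u in [(465,236),(516,243)]])
print("rail",[at_z(c,u,.149).round(4)[:2].tolist() for u in [(184,181),(447,174)]])
print("ptr",[at_z(c,u,.206).round(4)[:2].tolist() for u in [(295,146)]])
print(bot.grip_depth)
a=c["pixels"][:,:,::-1]
t=cv2.resize(a[215:325,410:550],None,fx=4,fy=4,interpolation=cv2.INTER_CUBIC)
cv2.imwrite("pics/crop1.png",t)
t=cv2.resize(a[130:215,170:460],None,fx=2.7,fy=2.7,interpolation=cv2.INTER_CUBIC)
cv2.imwrite("pics/crop2.png",t)
E
```

```text
basket_tab [ 0.5079 -0.3474  0.1518] [3.1 3.1] [[403.3, 163.5], [491.9, 241.2]]
basket_hook [ 0.5168 -0.3555  0.1167] [8.6 8.6] [[400.6, 173.2], [490.0, 241.0]]
mark_tip [0.7215 0.0885 0.2144] [4.4 4.4] [[221.3, 198.1], [292.6, 148.2]]
basket [ 0.4454 -0.339   0.0024] [2.1 2.1] [[420.2, 223.3], [472.8, 281.9]]
rack [ 0.6776  0.0374 -0.0105] [0.1 0.1] [[260.8, 275.6], [314.3, 194.4]]
rim [[0.5339, -0.2257], [0.4827, -0.4623], [0.3526, -0.4368], [0.3944, -0.2]]
hooks [[0.5287, -0.2944], [0.5106, -0.4081]]
rail [[0.6642, 0.3465], [0.6692, -0.2571]]
ptr [[0.7214, 0.086]]
0.0187
```

View pics/crop1.png

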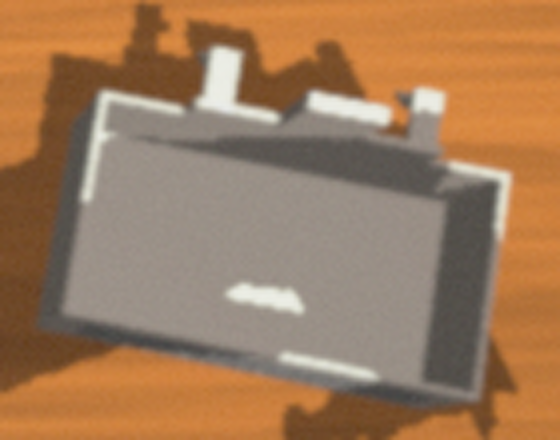

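View pics/crop2.png

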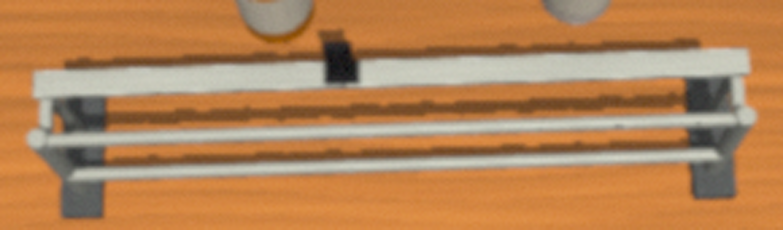

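Crop 1: the tab top is centred at about (349,105) in the crop and the basket is yawed about -11°. Crop 2: the rail is nearly parallel to y (+0.5°), with the black pointer left of the middle. I'll move above the tab.

```bash
python3 -m creep '[0.035,0.012,0.01,0.11,0.0854, 0.07,0.024,0.01,0.22,0.0854, 0.105,0.036,0.01,0.33,0.0854, 0.14,0.048,0.01,0.44,0.0854, 0.175,0.06,0.01,0.55,0.0854, 0.21,0.072,0.01,0.66,0.0854, 0.245,0.084,0.01,0.77,0.0854, 0.28,0.096,0.01,0.87,0.0854, 0.298,0.104,0.01,0.946,0.0854, 0.298,0.104,0.01,0.946,0.0854]'
cat >> h.py <<'E'
from scipy.spatial.transform import Rotation as Ro
def wrist():
    o=bot.get_obs();c=bot.camera("wrist");T=np.eye(4);T[:3,:3]=Ro.from_quat(o["tool_rot"]).as_matrix();T[:3,3]=o["eef_pos"]
    c["T"]=T@np.array(c["T_tool_cam"]);return c
def wray(c,uv):
    K=np.array(c["camera_matrix"]);v=np.array([(uv[0]-K[0,2]),(uv[1]-K[1,2])]);r=np.linalg.norm(v);th=r/K[0,0]
    d=np.array([*(v/r*np.sin(th)),np.cos(th)]);return c["T"][:3,3],c["T"][:3,:3]@d
def wz(c,uv,z):
    o,d=wray(c,uv);return o+d*(z-o[2])/d[2]
E
python3 - <<'E'
from h import *
c=wrist();save(c,"w1");print(c["T"].round(3))
for th,z in (("basket_tab",.155),("basket_hook",.12),("basket",0),("mark_tip",.206)):
    print(th,[(round(e["score"],2),px(e).round(1),wz(c,px(e),z).round(4)) for e in bot.place_of("wrist",th)[:2]])
t=bot.camera("top")
print("tabtop",at_z(t,(497.25,241.75),.18).round(4),"ptr base",at_z(t,(297.8,160.4),.14))
E
```

```text
clock: 2.58
eef_pos: [0.5116, -0.3474, 0.2402]
tool_rot: [0.769, 0.639, 0.001, -0.0]
ft_force: [-0.4, -0.1, 0.3]
grip_width: 0.0858
grasp_force: 0.0
[[ 0.983 -0.177 -0.055  0.526]
 [-0.185 -0.937 -0.298 -0.271]
 [ 0.001  0.303 -0.953  0.384]
 [ 0.     0.     0.     1.   ]]
basket_tab [(0.81, array([320.4, 246.5]), array([ 0.5076, -0.3489,  0.155 ]))]
basket_hook []
basket [(0.68, array([265.8, 191.7]), array([ 0.4499, -0.3307,  0.    ]))]
mark_tip []
tabtop [ 0.5039 -0.3487  0.18  ] ptr base [0.71208573 0.08457604 0.14      ]
```

View pics/w1.png

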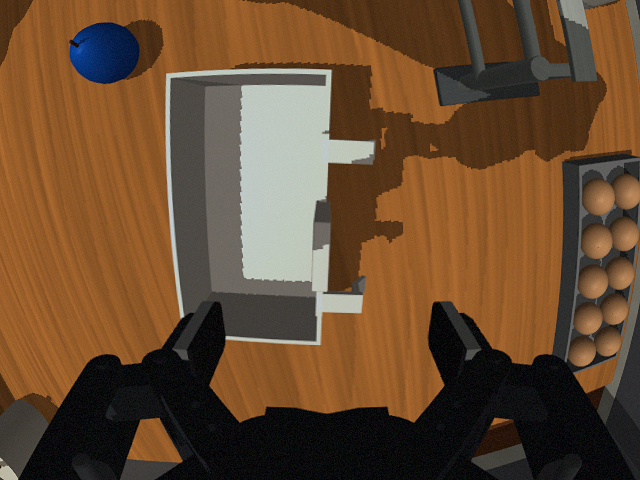

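The wrist view shows the tab at (320,246) between the open fingers' planes, and the basket is aligned with the tool. I'll descend and pinch.

```bash
python3 -m creep '[-0.001,0,-0.03,0,0.0854, -0.001,0,-0.06,0,0.0854, -0.001,0,-0.08,0,0.0854, -0.001,0,-0.095,0,0.0854, -0.001,0,-0.1,0,0.0854, -0.001,0,-0.1,0,0.0854]' && python3 -m creep '[0,0,0,0,0.04, 0,0,0,0,0.02, 0,0,0,0,0.0, 0,0,0,0,0, 0,0,0,0,0, 0,0,0,0,0, 0,0,0,0,0]'
```

```text
clock: 3.38
eef_pos: [0.505, -0.3499, 0.14]
tool_rot: [0.772, 0.635, -0.0, -0.002]
ft_force: [0.5, -0.1, 1.1]
grip_width: 0.0855
grasp_force: 0.0
clock: 3.97
eef_pos: [0.5069, -0.3499, 0.1415]
tool_rot: [0.772, 0.636, 0.0, 0.0]
ft_force: [0.6, 0.1, 1.1]
grip_width: 0.0094
grasp_force: 59.4
```

```bash
python3 -m creep '[0,0,0.02,0,0, 0,0,0.05,0,0, 0,0,0.08,0,0, 0,0,0.11,0,0, 0,0,0.12,0,0, 0,0,0.12,0,0]' && python3 -m creep '[0.005,0.02,0,0.01,0, 0.015,0.055,0,0.04,0, 0.026,0.093,0,0.07,0, 0.037,0.131,0,0.1,0, 0.048,0.17,0,0.13,0, 0.059,0.21,0,0.155,0, 0.07,0.25,0,0.18,0, 0.081,0.288,0,0.195,0, 0.09,0.32,0,0.2,0, 0.093,0.33,0,0.2,0]' && python3 -m creep '[0,0,0,0,0, 0,0,0,0,0, 0,0,0,0,0]'
cat > rk.py <<'E'
from h import *
W=wrist();save(W,"w2")
for th,z in (("basket_tab",None),("basket_hook",None),("rail_mid",.149),("mark_tip",.206),("rack",0)):
    print(th,[(round(e["score"],2),px(e).round(1),wz(W,px(e),z).round(4) if z is not None else "") for e in bot.place_of("wrist",th)[:2]])
for n in("side","top"):
    c=bot.camera(n);save(c,n+"2")
    for th,z in (("basket_hook",.24),("basket_tab",.275),("rail_mid",.149),("mark_tip",.206)):
        print(n,th,[(round(e["score"],2),px(e).round(1),at_z(c,px(e),z).round(4)) for e in bot.place_of(n,th)[:2]])
E
python3 rk.py
```

```text
clock: 4.47
eef_pos: [0.5081, -0.3508, 0.2643]
tool_rot: [0.772, 0.636, 0.001, 0.003]
ft_force: [0.5, -0.3, -3.4]
grip_width: 0.0095
grasp_force: 59.2
clock: 5.3
eef_pos: [0.5995, -0.0144, 0.2578]
tool_rot: [0.702, 0.712, -0.001, -0.003]
ft_force: [0.1, -0.5, -3.5]
grip_width: 0.0092
grasp_force: 59.1
clock: 5.55
eef_pos: [0.5988, -0.0208, 0.2595]
tool_rot: [0.705, 0.71, -0.001, -0.001]
ft_force: [0.7, -1.0, -3.2]
grip_width: 0.0089
grasp_force: 59.2
basket_tab [(0.73, array([321.2, 318. ]), '')]
basket_hook [(0.44, array([248.5, 218.6]), '')]
rail_mid [(0.96, array([428.8, 138.8]), array([0.6692, 0.047 , 0.149 ]))]
mark_tip [(0.68, array([543.5,  82.3]), array([0.7243, 0.0887, 0.206 ]))]
rack [(0.67, array([392.5, 128.8]), array([0.6692, 0.0504, 0.    ]))]
side basket_hook [(0.67, array([302. , 173.6]), array([ 0.6073, -0.0163,  0.24  ]))]
side basket_tab [(0.92, array([306.7, 159. ]), array([ 0.5941, -0.0126,  0.275 ]))]
side rail_mid [(0.62, array([257.3, 220.8]), array([0.6739, 0.0512, 0.149 ]))]
side mark_tip [(0.63, array([223. , 196.9]), array([0.7252, 0.0841, 0.206 ]))]
top basket_hook []
top basket_tab []
top rail_mid [(0.92, array([315.5, 176.9]), array([0.6682, 0.0434, 0.149 ]))]
top mark_tip []
```

View pics/w2.png

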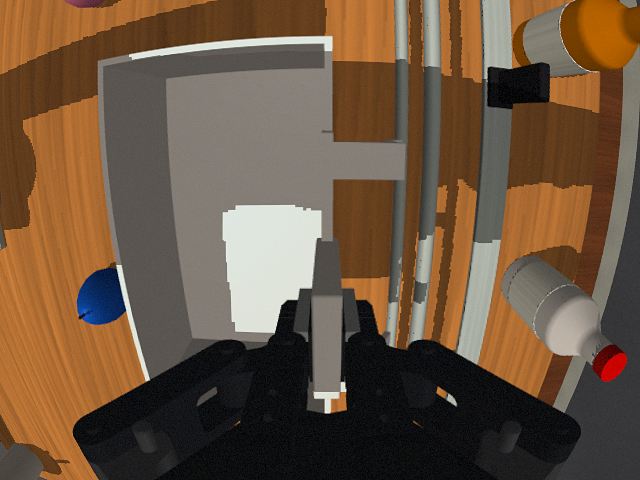

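The wrist view shows the basket gripped and level, with the upper rail at about column 431 (row 160), the pointer top at about (530,85) and a hook at (368,160). Next I'll measure the rail line.

```bash
python3 - <<'E'
from h import *
W=wrist();g=cv2.cvtColor(W["pixels"],cv2.COLOR_RGB2HSV);top=bot.camera("top");h2=cv2.cvtColor(top["pixels"],cv2.COLOR_RGB2HSV)
# grey = low saturation
P=[]
for r in list(range(10,50,10))+list(range(80,240,15)):
    c=np.where(g[r,415:446,1]<70)[0]+415
    if len(c)>4: p=wz(W,(c.mean(),r),.149);P.append([r,c.min(),c.max(),*p[:2].round(4)])
P=np.array(P);print(P)
print("wrist line x=a*y+b",np.polyfit(P[:,4],P[:,3],1))
Q=[]
for c in list(range(190,430,10)):
    r0=round(181.9-8.6*(c-184)/262)
    r=np.where(h2[r0-4:r0+5,c,1]<70)[0]+r0-4
    if 2<=len(r)<=7: Q.append(at_z(top,(c,r.mean()),.149)[:2])
Q=np.array(Q);f=np.polyfit(Q[:,1],Q[:,0],1);print("top",len(Q),f,np.polyval(f,-.02),np.std(np.polyval(f,Q[:,1])-Q[:,0]))
print("ptr wrist",[wz(W,u,.206).round(4) for u in [(530,64),(530,107),(508,85),(549,85)]])
print("hook top",[wz(W,u,.126+.1195).round(4) for u in [(400,142),(403,180)]], bot.get_obs()["eef_pos"])
E
```

```text
[[ 1.000e+01  4.210e+02  4.360e+02  6.697e-01  1.414e-01]
 [ 2.000e+01  4.210e+02  4.360e+02  6.696e-01  1.337e-01]
 [ 3.000e+01  4.210e+02  4.370e+02  6.698e-01  1.262e-01]
 [ 4.000e+01  4.210e+02  4.370e+02  6.698e-01  1.187e-01]
 [ 8.000e+01  4.220e+02  4.380e+02  6.706e-01  8.970e-02]
 [ 9.500e+01  4.210e+02  4.380e+02  6.704e-01  7.900e-02]
 [ 1.100e+02  4.210e+02  4.370e+02  6.703e-01  6.830e-02]
 [ 1.250e+02  4.210e+02  4.370e+02  6.707e-01  5.780e-02]
 [ 1.400e+02  4.210e+02  4.370e+02  6.711e-01  4.720e-02]
 [ 1.550e+02  4.200e+02  4.360e+02  6.709e-01  3.650e-02]
 [ 1.700e+02  4.200e+02  4.350e+02  6.711e-01  2.580e-02]
 [ 1.850e+02  4.190e+02  4.350e+02  6.714e-01  1.500e-02]
 [ 2.000e+02  4.190e+02  4.330e+02  6.714e-01  4.000e-03]
 [ 2.150e+02  4.170e+02  4.330e+02  6.715e-01 -7.200e-03]
 [ 2.300e+02  4.170e+02  4.310e+02  6.717e-01 -1.850e-02]]
wrist line x=a*y+b [-0.01317877  0.67147286]
top 16 [-0.01464509  0.66686076] 0.66715366140689 0.001016657591964697
ptr wrist [array([0.7169, 0.0998, 0.206 ]), array([0.7175, 0.0739, 0.206 ]), array([0.7021, 0.0849, 0.206 ]), array([0.7309, 0.0892, 0.206 ])]
hook top [array([0.6311, 0.0497, 0.2455]), array([0.6331, 0.0331, 0.2455])] [ 0.59970762 -0.01979849  0.26130118]
```

```bash
python3 -m creep '[0.02,0,0,0.007,0, 0.045,0,0,0.007,0, 0.053,0,0,0.007,0, 0.053,0,0,0.007,0, 0.053,0,-0.01,0.007,0, 0.053,0,-0.025,0.007,0, 0.053,0,-0.035,0.007,0, 0.053,0,-0.04,0.007,0, 0.053,0,-0.04,0.007,0, 0.053,0,-0.04,0.007,0]'; python3 - <<'E'
from h import *
W=wrist();save(W,"w3")
s=bot.camera("side");a=s["pixels"][:,:,::-1]
l=cv2.resize(a[120:320,170:390],(440,400),interpolation=cv2.INTER_CUBIC)
w=cv2.resize(np.ascontiguousarray(W["pixels"][:,:,::-1])[60:460,240:600],(360,400))
cv2.imwrite("pics/c3.png",np.hstack([l,w]))
E
```

```text
clock: 7.28
eef_pos: [0.6523, -0.0199, 0.2214]
tool_rot: [0.702, 0.712, -0.0, -0.0]
ft_force: [0.2, 0.3, -3.0]
grip_width: 0.0094
grasp_force: 59.6
```

View pics/c3.png

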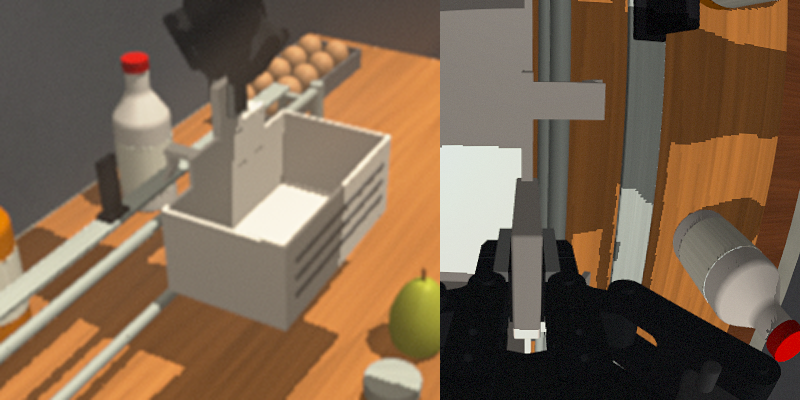

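The side and wrist crops show the hook reaching over and past the upper rail. I'll lower slowly and watch the force.

```bash
python3 -m creep '[0,0,-0.008,0,0, 0,0,-0.016,0,0, 0,0,-0.024,0,0, 0,0,-0.03,0,0, 0,0,-0.034,0,0, 0,0,-0.037,0,0, 0,0,-0.037,0,0]' && python3 -m creep '[0,0,-0.004,0,0, 0,0,-0.007,0,0, 0,0,-0.007,0,0]'
```

```text
clock: 7.97
eef_pos: [0.6522, -0.0199, 0.1831]
tool_rot: [0.702, 0.712, -0.001, -0.001]
ft_force: [-0.6, 0.1, -2.7]
grip_width: 0.0095
grasp_force: 59.6
clock: 8.22
eef_pos: [0.6524, -0.0199, 0.1766]
tool_rot: [0.702, 0.712, -0.0, -0.0]
ft_force: [0.6, -0.0, -3.1]
grip_width: 0.0093
grasp_force: 59.6
```

```bash
python3 -m creep '[0,0,-0.002,0,0, 0,0,-0.002,0,0]';python3 -m creep '[0,0,-0.002,0,0, 0,0,-0.002,0,0]'
```

```text
clock: 8.38
eef_pos: [0.6527, -0.0199, 0.1763]
tool_rot: [0.702, 0.712, 0.0, 0.0]
ft_force: [-2.3, 0.5, 1.3]
grip_width: 0.0092
grasp_force: 60.0
clock: 8.55
eef_pos: [0.6527, -0.0199, 0.1762]
tool_rot: [0.702, 0.712, 0.001, 0.001]
ft_force: [-5.3, 1.1, 8.5]
grip_width: 0.0093
grasp_force: 61.2
```

Contact came at the expected height (underside at 35 mm). I'll relieve the force, release and rise.

```bash
python3 -m creep '[0,0,0.002,0,0, 0,0,0.002,0,0.015, 0,0,0.002,0,0.025, 0,0,0.002,0,0.05, 0,0,0.002,0,0.06, 0,0,0.002,0,0.06, 0,0,0.03,0,0.06, 0,0,0.06,0,0.06, 0,0,0.09,0,0.06, 0,0,0.1,0,0.06]'; python3 - <<'E'
from h import *
s=bot.camera("side");save(s,"side4");t=bot.camera("top")
W=wrist();save(W,"w4")
for th,z in (("basket_tab",.182),("basket_hook",.155),("basket",.028),("mark_tip",.206)):
    print(th,[(round(e["score"],2),px(e).round(1),wz(W,px(e),z).round(4)) for e in bot.place_of("wrist",th)[:2]])
    for n,c in(("side",s),("top",t)): print(n,th,[(round(e["score"],2),px(e).round(1),at_z(c,px(e),z).round(4)) for e in bot.place_of(n,th)[:2]])
cv2.imwrite("pics/c4.png",np.hstack([cv2.resize(s["pixels"][120:320,170:390,::-1],(440,400),interpolation=cv2.INTER_CUBIC),cv2.resize(W["pixels"][60:460,240:600,::-1],(360,400))]))
E
```

```text
clock: 9.38
eef_pos: [0.6544, -0.0199, 0.2787]
tool_rot: [0.702, 0.712, 0.003, 0.003]
ft_force: [0.3, 0.0, 0.9]
grip_width: 0.0598
grasp_force: 0.0
basket_tab [(0.78, array([310.5, 238.5]), array([ 0.6445, -0.0201,  0.182 ]))]
side basket_tab [(0.61, array([284.9, 195.2]), array([ 0.6485, -0.015 ,  0.182 ]))]
top basket_tab [(0.17, array([292.1, 146.3]), array([0.7304, 0.0944, 0.182 ]))]
basket_hook [(0.81, array([338. , 222.1]), array([ 0.6639, -0.0159,  0.155 ]))]
side basket_hook [(0.57, array([283.2, 206.3]), array([ 0.6534, -0.0137,  0.155 ]))]
top basket_hook [(0.27, array([178.7, 300.4]), array([0.3897, 0.3452, 0.155 ]))]
basket [(0.9, array([274.6, 188.1]), array([ 0.6006, -0.0139,  0.028 ]))]
side basket [(0.95, array([308.4, 261.5]), array([ 0.5969, -0.0175,  0.028 ])), (0.64, array([281. , 206.8]), array([ 0.7784, -0.1891,  0.028 ]))]
top basket []
mark_tip [(0.65, array([448.8,  73.4]), array([0.7251, 0.09  , 0.206 ]))]
side mark_tip [(0.72, array([219.7, 195.6]), array([0.7339, 0.0831, 0.206 ])), (0.44, array([365. , 338.3]), array([0.3402, 0.2848, 0.206 ]))]
top mark_tip [(0.6, array([294.3, 147.2]), array([0.7186, 0.0876, 0.206 ]))]
```

View pics/c4.png

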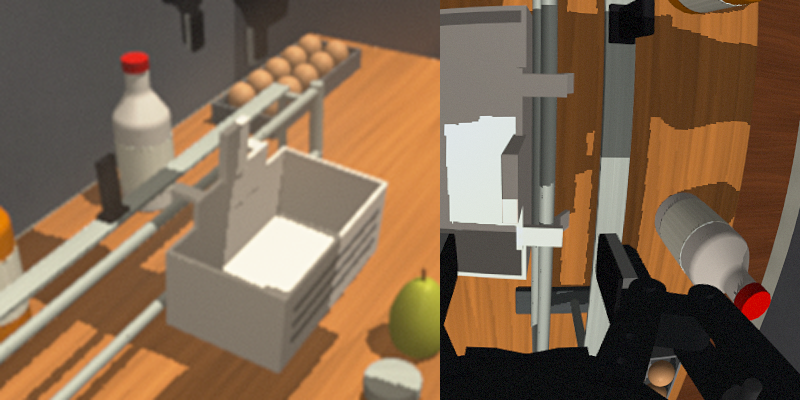

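The basket hangs on both hooks and leans. Now I'll shut the fingers beside the tab's -y edge and push.

```bash
python3 -m creep '[-0.003,-0.03,0,0,0.02, -0.005,-0.063,0,0,0, -0.005,-0.063,-0.02,0,0, -0.005,-0.063,-0.05,0,0, -0.005,-0.063,-0.08,0,0, -0.005,-0.063,-0.1,0,0, -0.005,-0.063,-0.107,0,0, -0.005,-0.063,-0.107,0,0]' && python3 -m creep '[0,0.006,0,0,0, 0,0.012,0,0,0, 0,0.018,0,0,0, 0,0.024,0,0,0, 0,0.03,0,0,0, 0,0.036,0,0,0, 0,0.042,0,0,0, 0,0.048,0,0,0, 0,0.054,0,0,0, 0,0.06,0,0,0]'
```

```text
clock: 10.8
eef_pos: [0.6462, -0.0828, 0.1639]
tool_rot: [0.702, 0.712, -0.001, -0.002]
ft_force: [-0.0, -0.6, 0.2]
grip_width: 0.0
grasp_force: 0.0
clock: 11.63
eef_pos: [0.6488, -0.0264, 0.1688]
tool_rot: [0.703, 0.711, -0.001, 0.004]
ft_force: [-1.2, -9.8, 5.5]
grip_width: -0.0003
grasp_force: 2.0
```

```bash
python3 -m creep '[0,0,0,0,0]'; cat > lk.py <<'E'
from h import *;import sys
n=sys.argv[1];s=bot.camera("side");t=bot.camera("top");W=wrist()
R={}
for th,z in (("basket_tab",.1886),("basket_hook",.155),("basket",.028),("mark_tip",.206)):
    print(th,"W",[(round(e["score"],2),px(e).round(0).tolist(),wz(W,px(e),z).round(4)[:2]) for e in bot.place_of("wrist",th)[:1]],
     *[(k,[(round(e["score"],2),at_z(c,px(e),z).round(4)[:2]) for e in bot.place_of(k,th)[:1]]) for k,c in(("side",s),("top",t))])
cv2.imwrite(f"pics/{n}.png",np.hstack([cv2.resize(s["pixels"][150:350,150:370,::-1],(440,400),interpolation=cv2.INTER_CUBIC),cv2.resize(W["pixels"][60:460,240:600,::-1],(360,400))]))
E
python3 lk.py c5
```

```text
clock: 11.72
eef_pos: [0.6488, -0.024, 0.1684]
tool_rot: [0.702, 0.712, 0.0, 0.003]
ft_force: [0.6, -4.2, 3.0]
grip_width: -0.0002
grasp_force: 1.0
basket_tab W [(0.7, [318.0, 253.0], array([0.6455, 0.0084]))] ('side', [(0.79, array([0.6462, 0.0113]))]) ('top', [])
basket_hook W [(0.49, [258.0, 191.0], array([0.6189, 0.0241]))] ('side', [(0.95, array([0.661 , 0.0117]))]) ('top', [])
basket W [(0.71, [262.0, 191.0], array([ 5.986e-01, -5.000e-04]))] ('side', [(0.83, array([ 0.605 , -0.0077]))]) ('top', [])
mark_tip W [(0.94, [567.0, 37.0], array([0.7249, 0.0887]))] ('side', [(0.76, array([0.7206, 0.0873]))]) ('top', [])
```

View pics/c5.png

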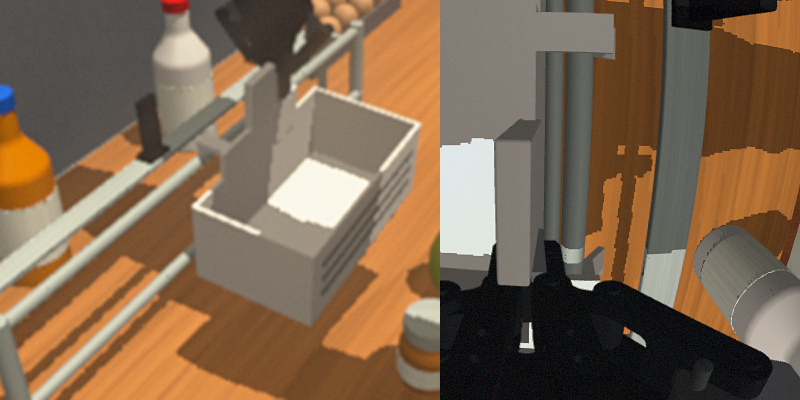

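The basket is sliding: tab at y≈0.009, finger at −0.024, so the offset is 33 mm as expected. I'll continue towards the pointer (y≈0.087).

```bash
python3 -m creep '[0,0.006,0,0,0, 0,0.012,0,0,0, 0,0.018,0,0,0, 0,0.024,0,0,0, 0,0.03,0,0,0, 0,0.036,0,0,0, 0,0.042,0,0,0, 0,0.048,0,0,0, 0,0.054,0,0,0, 0,0.06,0,0,0]'; python3 -m creep '[0,0.004,0,0,0, 0,0.008,0,0,0, 0,0.01,0,0,0, 0,0.01,0,0,0, 0,0.01,0,0,0]'; python3 lk.py c6; python3 - <<'E'
from h import *
t=bot.camera("top");W=wrist()
save(W,"w6")
E
```

```text
clock: 13.3
eef_pos: [0.6477, 0.0353, 0.1671]
tool_rot: [0.702, 0.712, -0.001, 0.001]
ft_force: [-1.5, -7.2, 3.3]
grip_width: -0.0002
grasp_force: 0.7
clock: 13.72
eef_pos: [0.6476, 0.0463, 0.1667]
tool_rot: [0.702, 0.712, -0.001, 0.001]
ft_force: [0.4, -4.3, 2.9]
grip_width: 0.0
grasp_force: 0.4
basket_tab W [(0.62, [318.0, 253.0], array([0.6443, 0.0791]))] ('side', [(0.45, array([0.4869, 0.2238]))]) ('top', [])
basket_hook W [] ('side', [(0.66, array([0.6602, 0.08  ]))]) ('top', [])
basket W [(0.96, [261.0, 191.0], array([0.5964, 0.07  ]))] ('side', [(0.96, array([0.5959, 0.068 ]))]) ('top', [])
mark_tip W [(0.98, [554.0, 248.0], array([0.7249, 0.0877]))] ('side', [(0.64, array([0.7165, 0.0913]))]) ('top', [(0.24, array([0.3817, 0.3339]))])
```

View pics/w6.png

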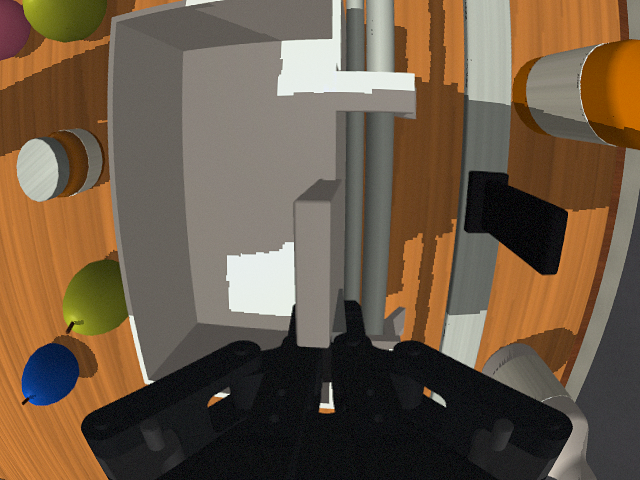

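The wrist view (viewed picture 10, so no more views) shows the pointer's top edge running from about (566,212) to (554,274), the +y hook's top face at rows 73–95 (column ~375), and the finger against the tab. I'll work out the remaining shift from these.

```bash
python3 - <<'E'
from h import *
W=wrist();print(bot.get_obs()["eef_pos"])
print("ptr top",[wz(W,u,.206).round(4)[:2] for u in [(566,212),(554,274)]],"ptr base",[wz(W,u,.14).round(4)[:2] for u in [(470,172),(467,232),(506,232)]])
print("hook",[wz(W,u,.161).round(4)[:2] for u in [(375,72),(375,95)]])
print("tab +y top corner",[wz(W,u,.2135).round(4)[:2] for u in [(295,202),(328,202),(340,180)]])
E
```

```text
[0.6476973  0.04630314 0.16669463]
ptr top [array([0.7274, 0.1004]), array([0.7275, 0.0779])] ptr base [array([0.7164, 0.1031]), array([0.7182, 0.0728]), array([0.7408, 0.0731])]
hook [array([0.6657, 0.1445]), array([0.6659, 0.1351])]
tab +y top corner [array([0.6387, 0.1027]), array([0.6475, 0.1028]), array([0.6506, 0.1088])]
```

```bash
python3 -m creep '[0,0.003,0,0,0, 0,0.006,0,0,0, 0,0.007,0,0,0, 0,0.007,0,0,0, 0,0.007,0,0,0]'; python3 -m creep '[0,-0.004,0,0,0, 0,-0.025,0,0,0, 0,-0.03,0.01,0,0, 0,-0.03,0.04,0,0, 0,-0.03,0.08,0,0, -0.02,-0.03,0.1,0,0.04, -0.06,-0.04,0.1,0,0.085, -0.1,-0.05,0.1,0,0.085, -0.1,-0.05,0.1,0,0.085]'; python3 lk.py c7; python3 - <<'E'
from h import *
W=wrist();print([(round(e["score"],2),px(e).round(0),wz(W,px(e),0).round(4)) for e in bot.place_of("wrist","pear_a")])
s=bot.camera("side");t=bot.camera("top")
for n,c in(("side",s),("top",t)):
    print(n,[(round(e["score"],2),at_z(c,px(e),0).round(4)[:2], c["pixels"][min(479,int(px(e)[1])),int(px(e)[0])]) for e in bot.place_of(n,"pear_a")])
E
```

```text
clock: 15.03
eef_pos: [0.6476, 0.0527, 0.1668]
tool_rot: [0.702, 0.712, -0.001, 0.001]
ft_force: [-0.9, -6.1, 3.2]
grip_width: -0.0
grasp_force: 1.0
clock: 15.78
eef_pos: [0.5372, 0.0038, 0.2645]
tool_rot: [0.702, 0.712, -0.004, -0.005]
ft_force: [0.0, 0.4, -1.2]
grip_width: 0.0481
grasp_force: 0.0
basket_tab W [(0.7, [598.0, 138.0], array([0.7397, 0.0877]))] ('side', [(0.87, array([0.6479, 0.088 ]))]) ('top', [(0.66, array([0.6437, 0.0897]))])
basket_hook W [(0.62, [492.0, 132.0], array([0.6652, 0.082 ]))] ('side', [(0.85, array([0.6555, 0.0827]))]) ('top', [(0.59, array([0.6574, 0.0841]))])
basket W [(0.8, [380.0, 128.0], array([0.5991, 0.0769]))] ('side', [(0.66, array([0.5963, 0.0663]))]) ('top', [(0.74, array([0.5969, 0.0724]))])
mark_tip W [(0.67, [596.0, 137.0], array([0.7223, 0.0881]))] ('side', [(0.66, array([0.7347, 0.0827]))]) ('top', [(0.58, array([0.7175, 0.0876]))])
[(0.88, array([230., 217.]), array([ 0.4362, -0.0268,  0.    ])), (0.76, array([153., 300.]), array([ 0.3168, -0.142 ,  0.    ]))]
side [(0.82, array([0.4191, 0.2392]), array([127, 124,  40], dtype=uint8)), (0.76, array([ 0.4397, -0.0329]), array([105,  98,  37], dtype=uint8)), (0.64, array([ 0.3184, -0.1273]), array([61, 52, 80], dtype=uint8)), (0.63, array([0.3147, 0.2439]), array([179,  94, 103], dtype=uint8)), (0.15, array([ 0.8393, -0.1567]), array([114, 106,  91], dtype=uint8))]
top [(0.89, array([ 0.3126, -0.1456]), array([ 23,  74, 155], dtype=uint8)), (0.89, array([0.3121, 0.2468]), array([216, 107, 133], dtype=uint8)), (0.6, array([0.4228, 0.2375]), array([139, 141,  41], dtype=uint8))]
```

```bash
python3 -m creep '[-0.01,0,0,0.12,0.085, -0.02,0,0,0.24,0.085, -0.03,-0.005,0,0.36,0.085, -0.04,-0.01,0,0.48,0.085, -0.05,-0.015,0,0.6,0.085, -0.06,-0.02,0,0.72,0.085, -0.075,-0.025,0,0.84,0.085, -0.09,-0.03,0,0.96,0.085, -0.1,-0.034,0,1.08,0.085, -0.114,-0.034,0,1.2,0.085]'; python3 -m creep '[0,0,0,0.12,0.085, 0,0,0,0.24,0.085, 0,0,0,0.357,0.085, 0,0,0,0.357,0.085, 0,0,0,0.357,0.085]'; cat > b.py <<'E'
from h import *
t=bot.camera("top");a=cv2.cvtColor(t["pixels"],cv2.COLOR_RGB2HSV)
print(bot.get_obs()["joint_pos"].round(3))
m=((a[:,:,1]<75)).astype(np.uint8);m[:170]=0;m[:,:190]=0;m[:,430:]=0
# per-row extents right of/left of basket
for r in range(172,262,6):
    c=np.where(m[r,200:400])[0]+200
    runs=np.split(c,np.where(np.diff(c)>2)[0]+1)
    print(r,[(int(x[0]),int(x[-1])) for x in runs if len(x)>3])
for th,z in (("basket_tab",.1886),("basket_hook",.155),("basket",.028),("basket_in",.032),("mark_tip",.206)):
    print(th,[(round(e["score"],2),px(e).round(1),at_z(t,px(e),z).round(4)[:2]) for e in bot.place_of("top",th)[:1]])
W=wrist()
print([(round(e["score"],2),px(e).round(0),wz(W,px(e),0).round(4)) for e in bot.place_of("wrist","pear_a")])
print([(round(e["score"],2),px(e).round(0),wz(W,px(e),.04).round(4)) for e in bot.look_for("wrist","pear_a")])
E
python3 b.py
```

```text
clock: 17.67
eef_pos: [0.4334, -0.0305, 0.2664]
tool_rot: [0.174, 0.985, -0.0, 0.0]
ft_force: [-0.7, 0.3, -0.5]
grip_width: 0.085
grasp_force: 0.0
clock: 18.08
eef_pos: [0.4336, -0.0299, 0.2664]
tool_rot: [0.001, 1.0, 0.0, 0.0]
ft_force: [-0.0, 0.1, -0.6]
grip_width: 0.0849
grasp_force: 0.0
[-0.069  0.097 -0.078  1.395 -0.    -0.067]
172 [(200, 208), (270, 276), (320, 327)]
178 [(200, 208), (229, 376)]
184 [(200, 208), (269, 277), (286, 309), (312, 329)]
190 [(200, 207), (248, 399)]
196 [(200, 212), (250, 399)]
202 [(200, 207), (250, 399)]
208 [(200, 207), (250, 399)]
214 [(250, 399)]
220 [(250, 399)]
226 [(250, 399)]
232 [(250, 399)]
238 [(250, 399)]
244 [(250, 399)]
250 [(324, 399)]
256 [(324, 399)]
basket_tab [(0.81, array([292.5, 181.9]), array([0.6444, 0.0931]))]
basket_hook [(0.91, array([296.6, 178.1]), array([0.6642, 0.0864]))]
basket [(0.89, array([305.6, 222.1]), array([0.5907, 0.0734]))]
basket_in [(0.56, array([304.3, 219. ]), array([0.5978, 0.0763]))]
mark_tip [(0.49, array([292.4, 144.9]), array([0.724 , 0.0917]))]
[(0.84, array([545., 184.]), array([0.4189, 0.2452, 0.    ])), (0.8, array([551., 104.]), array([0.318 , 0.2449, 0.    ])), (0.79, array([333., 191.]), array([ 0.4344, -0.0229,  0.    ])), (0.61, array([224.,  90.]), array([ 0.3179, -0.1434,  0.    ]))]
[(0.84, array([332., 197.]), array([ 0.4326, -0.0242,  0.04  ])), (0.75, array([567., 104.]), array([0.3175, 0.2425, 0.04  ])), (0.68, array([561., 189.]), array([0.4174, 0.2424, 0.04  ])), (0.65, array([217.,  86.]), array([ 0.3166, -0.1389,  0.04  ]))]
```

```bash
python3 - <<'E'
from h import *
t=bot.camera("top")
print("hooks",[at_z(t,u,.161).round(4)[:2] for u in [(273,172),(323.5,172),(298.2,172)]])
print("left edge",[at_z(t,(249.5,r),z).round(4)[:2] for r,z in [(196,.127),(244,.118)]])
im=t["pixels"];v=im.max(2).astype(int)
for r in(142,146,150,154,158): 
    c=np.where(v[r,280:310]<60)[0]+280;print(r,c.min() if len(c) else None,c.max() if len(c) else None)
    if len(c): print([at_z(t,(c.mean(),r),z).round(4)[:2] for z in(.206,.17,.14)])
a=cv2.cvtColor(im,cv2.COLOR_RGB2HSV)
for r in(240,244,247):print(r,a[r,244:256,1],a[r,244:256,2])
E
```

```text
hooks [array([0.6777, 0.1397]), array([0.6754, 0.0247]), array([0.6766, 0.0823])]
left edge [array([0.632 , 0.1983]), array([0.5199, 0.198 ])]
142 None None
146 291 297
[array([0.7214, 0.0882]), array([0.7358, 0.091 ]), array([0.7478, 0.0934])]
150 290 299
[array([0.7121, 0.0871]), array([0.7261, 0.0899]), array([0.7378, 0.0922])]
154 291 301
[array([0.7027, 0.0839]), array([0.7165, 0.0865]), array([0.7279, 0.0887])]
158 291 301
[array([0.6935, 0.0839]), array([0.7069, 0.0865]), array([0.7181, 0.0888])]
240 [175 175 173 175 170 126  60  24  23  25  34  36] [194 194 195 192 194 199 212 203 168 122 112 106]
244 [176 177 182 178 178 137  65  23  17  18  17  18] [196 197 193 195 193 196 211 212 193 171 165 167]
247 [182 180 179 179 179 167 148 117  97  75  55  41] [193 193 195 194 195 195 191 185 174 159 154 144]
```

```bash
python3 -m creep '[0.01,0.03,0.01,0,0.085, 0.02,0.06,0.02,0,0.085, 0.03,0.09,0.03,0,0.085, 0.04,0.117,0.04,0,0.085, 0.05,0.117,0.05,0,0.085, 0.05,0.117,0.05,0,0.085, 0.05,0.117,0.05,0,0.085, 0.05,0.117,0.05,0,0.085]'; cat > m.py <<'E'
from h import *
def wproj(W,p):
    K=np.array(W["camera_matrix"]);q=np.linalg.inv(W["T"])@[*p,1];r=np.hypot(q[0],q[1]);th=np.arctan2(r,q[2])
    return np.array([K[0,2],K[1,2]])+K[0,0]*th*q[:2]/r
W=wrist();save(W,"w8");print(W["T"][:3,3].round(3),bot.get_obs()["eef_pos"].round(4))
for th,z in (("basket_tab",.1886),("basket_hook",.155),("basket",.028),("basket_in",.032),("mark_tip",.206),("rail_mid",.149)):
    print(th,[(round(e["score"],2),px(e).round(0).tolist(),wz(W,px(e),z).round(4)[:2]) for e in bot.place_of("wrist",th)[:1]])
a=cv2.cvtColor(W["pixels"],cv2.COLOR_RGB2HSV)
for nm,p in (("tabtop",(.642,.084,.212)),("hookL",(.672,.142,.161)),("hookR",(.672,.026,.161)),("ptr",(.722,.087,.206)),("ptrmid",(.722,.087,.17))):
    u=wproj(W,p).round().astype(int);print(nm,u)
    for dr in (-6,-3,0,3,6,10):
        r=u[1]+dr
        if 0<=r<480: print("  r",r,"sat",*(a[r,max(0,u[0]-40):u[0]+42:3,1]),"| val",*(a[r,max(0,u[0]-40):u[0]+42:3,2]))
E
python3 m.py
```

```text
clock: 19.25
eef_pos: [0.483, 0.0865, 0.3156]
tool_rot: [-0.0, 1.0, -0.0, -0.001]
ft_force: [-0.7, -0.5, -0.2]
grip_width: 0.0855
grasp_force: 0.0
[0.406 0.086 0.459] [0.4828 0.0863 0.3156]
basket_tab [(0.86, [320.0, 395.0], array([0.65  , 0.0796]))]
basket_hook [(0.68, [239.0, 148.0], array([0.4252, 0.0136]))]
basket [(0.91, [322.0, 275.0], array([0.5935, 0.0805]))]
basket_in [(0.8, [320.0, 280.0], array([0.5988, 0.0778]))]
mark_tip []
rail_mid [(0.72, [289.0, 384.0], array([0.6707, 0.0456]))]
tabtop [324 405]
  r 399 sat 185 192 186 184 185 184 23 28 29 25 25 20 21 23 28 30 14 18 31 36 18 22 173 179 248 252 255 255 | val 163 161 162 165 161 166 112 109 113 113 111 100 73 77 73 76 71 72 75 70 70 70 84 80 72 73 67 68
  r 402 sat 193 181 185 177 184 190 21 29 30 27 25 27 32 35 29 18 32 21 29 30 28 21 173 248 255 255 255 255 | val 157 166 163 163 161 160 110 114 112 112 112 105 64 72 71 71 71 73 70 69 73 74 75 75 71 69 68 74
  r 405 sat 16 21 18 23 17 15 28 25 34 31 27 34 23 24 27 34 29 23 29 30 32 26 15 9 24 10 14 14 | val 94 96 98 100 90 87 119 90 83 74 103 111 66 75 76 82 88 88 98 1
[... 4904 characters left out ...]
 146 98 112 146 30 64 32 73 196 139 | val 17 15 21 14 19 16 13 23 18 9 23 17 22 16 18 7 13 14 7 13 16 7 17 24 16 21 13 11
  r 433 sat 191 142 185 85 91 99 255 102 18 73 118 93 36 255 0 255 85 89 105 99 102 32 73 128 34 255 71 118 | val 4 9 11 9 14 18 10 25 14 21 13 11 21 5 0 10 18 20 17 18 10 16 14 16 15 9 25 13
  r 436 sat 0 51 89 128 30 78 77 93 60 161 105 57 143 26 77 162 120 116 55 97 191 102 113 120 36 51 255 80 | val 0 15 20 6 17 13 10 11 17 19 17 18 16 20 20 11 17 11 14 21 8 15 9 17 21 20 2 16
  r 440 sat 128 200 14 102 128 81 255 146 64 32 234 28 161 94 67 64 64 128 140 64 137 78 49 16 106 53 14 194 | val 12 14 18 5 10 19 6 7 16 16 12 18 19 19 19 20 12 8 20 16 13 13 21 16 12 24 18 21
```

Measured from the symmetric wrist view, the middle of the basket is at y≈0.084 and the pointer at ≈0.0875. I'll push about 4 mm more with the same finger geometry.

```bash
python3 -m creep '[0.02,-0.01,0,-0.12,0, 0.04,-0.02,0,-0.24,0, 0.06,-0.03,0,-0.36,0, 0.08,-0.04,0,-0.48,0, 0.1,-0.05,0,-0.6,0, 0.12,-0.06,0,-0.72,0, 0.14,-0.066,0,-0.84,0, 0.155,-0.066,0,-0.96,0, 0.164,-0.066,0,-1.08,0, 0.164,-0.066,0,-1.2,0]'; python3 -m creep '[0,0,0,-0.12,0, 0,0,0,-0.24,0, 0,0,-0.01,-0.357,0, 0,0,-0.04,-0.357,0, 0,0,-0.08,-0.357,0, 0,0,-0.12,-0.357,0, 0,0,-0.14,-0.357,0, 0,0,-0.149,-0.357,0, 0,0,-0.149,-0.357,0, 0,0,-0.149,-0.357,0]'
```

```text
clock: 20.43
eef_pos: [0.6492, 0.0205, 0.3146]
tool_rot: [0.567, 0.824, -0.0, -0.001]
ft_force: [-0.8, -0.9, -1.0]
grip_width: -0.0003
grasp_force: 0.0
clock: 21.27
eef_pos: [0.6483, 0.021, 0.1682]
tool_rot: [0.702, 0.712, 0.0, 0.0]
ft_force: [0.5, -0.3, 1.5]
grip_width: -0.0001
grasp_force: 0.0
```

```bash
python3 -m creep '[0,0.01,0,0,0, 0,0.02,0,0,0, 0,0.026,0,0,0, 0,0.029,0,0,0, 0,0.032,0,0,0, 0,0.034,0,0,0, 0,0.036,0,0,0, 0,0.036,0,0,0, 0,0.036,0,0,0]'; python3 -m creep '[0,-0.004,0,0,0, 0,-0.02,0,0,0, 0,-0.02,0.02,0,0, 0,-0.02,0.06,0,0, 0,-0.02,0.1,0,0, -0.03,-0.02,0.1,0.12,0.04, -0.065,-0.02,0.1,0.24,0.085, -0.1,-0.03,0.1,0.36,0.085, -0.13,-0.04,0.1,0.48,0.085, -0.16,-0.05,0.1,0.6,0.085]'; python3 -m creep '[-0.02,-0.01,0,0.12,0.085, -0.04,-0.02,0,0.24,0.085, -0.055,-0.03,0,0.36,0.085, -0.055,-0.03,0,0.48,0.085, -0.055,-0.03,0,0.6,0.085, -0.055,-0.03,0,0.72,0.085, -0.055,-0.03,0,0.84,0.085, -0.055,-0.03,0,0.957,0.085, -0.055,-0.03,0,0.957,0.085, -0.055,-0.03,0,0.957,0.085]'; python3 b.py | grep -v '^2'; python3 - <<'E'
from h import *
s=bot.camera("side")
for th,z in (("basket_tab",.1886),("basket_hook",.155),("mark_tip",.206)):print(th,[at_z(s,px(e),z).round(4)[:2] for e in bot.place_of("side",th)[:1]])
E
```

```text
clock: 22.02
eef_pos: [0.649, 0.0548, 0.1697]
tool_rot: [0.702, 0.712, -0.0, 0.003]
ft_force: [-0.3, -8.5, 4.1]
grip_width: 0.0002
grasp_force: 0.0
clock: 22.85
eef_pos: [0.4859, 0.0067, 0.2673]
tool_rot: [0.457, 0.89, 0.0, -0.0]
ft_force: [-0.0, -0.4, 1.7]
grip_width: 0.0602
grasp_force: 0.0
clock: 23.68
eef_pos: [0.4326, -0.0231, 0.2674]
tool_rot: [0.001, 1.0, 0.0, 0.0]
ft_force: [0.3, -0.5, -0.4]
grip_width: 0.0852
grasp_force: 0.0
[-0.053  0.094 -0.079  1.398  0.    -0.052]
172 [(200, 208), (268, 274), (318, 325)]
178 [(200, 208), (228, 376)]
184 [(200, 208), (267, 275), (284, 306), (312, 327)]
190 [(200, 207), (246, 399)]
196 [(200, 212), (247, 396)]
basket_tab [(0.75, array([293.4, 180.8]), array([0.6469, 0.0911]))]
basket_hook [(0.58, array([294.8, 180.5]), array([0.6585, 0.0905]))]
basket [(0.56, array([302.8, 221.8]), array([0.5916, 0.0804]))]
basket_in [(0.91, array([298.9, 219.7]), array([0.5962, 0.0899]))]
mark_tip [(0.57, array([295.1, 144.4]), array([0.7252, 0.0858]))]
[(0.9, array([540., 186.]), array([0.4199, 0.2456, 0.    ])), (0.88, array([219.,  91.]), array([ 0.3171, -0.1425,  0.    ])), (0.84, array([545., 104.]), array([0.318 , 0.2438, 0.    ])), (0.75, array([326., 191.]), array([ 0.4331, -0.023 ,  0.    ])), (0.75, array([435., 172.]), array([0.4097, 0.1014, 0.    ]))]
[(0.79, array([210.,  88.]), array([ 0.3167, -0.1399,  0.04  ])), (0.65, array([323., 199.]), array([ 0.4335, -0.0263,  0.04  ])), (0.63, array([555., 190.]), array([0.4179, 0.2415, 0.04  ])), (0.6, array([560., 106.]), array([0.3206, 0.2392, 0.04  ])), (0.27, array([498., 429.]), array([0.7908, 0.2461, 0.04  ]))]
basket_tab [array([0.6437, 0.0954])]
basket_hook [array([0.6723, 0.0556])]
mark_tip [array([0.7237, 0.0886])]
```

The top view shows the hooks moved 2 px (about 4.6 mm), so the basket is level with the pointer. Next I'll refine the near pear from its green silhouette.

```bash
cat > g.py <<'E'
from h import *
W=wrist();a=cv2.cvtColor(W["pixels"],cv2.COLOR_RGB2HSV)
m=((a[:,:,0]>=24)&(a[:,:,0]<=45)&(a[:,:,1]>120)&(a[:,:,2]>50)).astype(np.uint8)
n,l,st,ce=cv2.connectedComponentsWithStats(m)
for i in range(1,n):
    if st[i,4]>300:
        x,y,w,h,A=st[i];ys,xs=np.where(l==i)
        # widest row band
        ws=[(xs[ys==r].max()-xs[ys==r].min()) for r in range(y,y+h)];k=y+int(np.argmax(ws));c=xs[ys==k]
        print(st[i],"wide row",k,c.min(),c.max(),[wz(W,(u,k),.036).round(4)[:2] for u in (c.min(),c.max())])
print(bot.get_obs()["eef_pos"])
E
python3 g.py
```

```text
[ 610  156   30   52 1269] wide row 173 610 639 [array([0.3916, 0.3337]), array([0.3869, 0.3929])]
[ 525  163   62   57 2682] wide row 193 525 586 [array([0.4237, 0.2017]), array([0.4195, 0.2951])]
[ 291  166   64   65 3176] wide row 197 291 354 [array([ 0.4324, -0.0596]), array([0.4325, 0.0053])]
[ 0.4327149  -0.02287081  0.2673018 ]
```

```bash
python3 -m creep '[0,-0.004,-0.03,0,0.085, 0,-0.004,-0.07,0,0.085, 0,-0.004,-0.11,0,0.085, 0,-0.004,-0.15,0,0.085, 0,-0.004,-0.18,0,0.085, 0,-0.004,-0.205,0,0.085, 0,-0.004,-0.225,0,0.085, 0,-0.004,-0.24,0,0.085, 0,-0.004,-0.244,0,0.085, 0,-0.004,-0.244,0,0.085]'
```

```text
clock: 25.22
eef_pos: [0.4316, -0.0268, 0.0223]
tool_rot: [-0.001, 1.0, 0.0, -0.001]
ft_force: [-0.6, 0.6, 0.2]
grip_width: 0.0852
grasp_force: 0.0
```

```bash
python3 -m creep '[0,0,0,0,0.05, 0,0,0,0,0.05, 0,0,0,0,0.04, 0,0,0,0,0.04, 0,0,0,0,0.04]'; python3 -m creep '[0,0,0.015,0,0.04, 0,0,0.04,0,0.04, 0,0,0.06,0,0.04, 0,0,0.06,0,0.04]'
```

```text
clock: 25.63
eef_pos: [0.434, -0.0269, 0.0253]
tool_rot: [-0.001, 1.0, 0.0, 0.002]
ft_force: [-1.2, 0.4, 3.8]
grip_width: 0.0629
grasp_force: 65.6
clock: 25.97
eef_pos: [0.4365, -0.0271, 0.088]
tool_rot: [-0.001, 1.0, -0.0, 0.005]
ft_force: [1.4, -0.5, -2.3]
grip_width: 0.0629
grasp_force: 66.7
```

Pear held (63 mm wide, weight shows). I'll carry it over the basket's −y half.

```bash
python3 -m creep '[0,0,0.035,0,0.04, 0,0,0.07,0,0.04, 0,0,0.1,0,0.04, 0.02,0.01,0.115,0,0.04, 0.055,0.025,0.115,0,0.04, 0.09,0.04,0.115,0,0.04, 0.125,0.055,0.115,0,0.04, 0.15,0.0655,0.115,0,0.04, 0.155,0.0665,0.115,0,0.04, 0.155,0.0665,0.115,0,0.04]'; python3 -m creep '[0,0,-0.02,0,0.04, 0,0,-0.05,0,0.04, 0,0,-0.08,0,0.04, 0,0,-0.105,0,0.04, 0,0,-0.12,0,0.04, 0,0,-0.128,0,0.04, 0,0,-0.128,0,0.04]'; python3 - <<'E'
from h import *
print(bot.get_obs()["ft_force"],bot.get_obs()["eef_pos"])
W=wrist();s=bot.camera("side")
for th,z in (("basket_tab",.1886),("basket_hook",.155),("mark_tip",.206),("basket_in",.032)):print(th,[at_z(s,px(e),z).round(4)[:2] for e in bot.place_of("side",th)[:1]],[wz(W,px(e),z).round(4)[:2] for e in bot.place_of("wrist",th)[:1]])
E
```

```text
clock: 26.8
eef_pos: [0.5887, 0.0403, 0.1971]
tool_rot: [-0.001, 1.0, -0.0, -0.0]
ft_force: [0.1, -0.3, -1.9]
grip_width: 0.0625
grasp_force: 67.0
clock: 27.38
eef_pos: [0.585, 0.0389, 0.0685]
tool_rot: [-0.0, 1.0, -0.0, -0.002]
ft_force: [0.3, -0.2, -2.1]
grip_width: 0.0628
grasp_force: 67.0
[ 0.34601883 -0.22493314 -2.09013884] [0.58500847 0.03885656 0.06850543]
basket_tab [array([0.6292, 0.1334])] []
basket_hook [array([0.6637, 0.0572])] []
mark_tip [array([0.7268, 0.0813])] []
basket_in [array([0.5957, 0.0739])] [array([0.5974, 0.0839])]
```

```bash
python3 -m creep '[0,0,-0.004,0,0.04, 0,0,-0.007,0,0.04, 0,0,-0.008,0,0.04, 0,0,-0.008,0,0.04]';python3 -m creep '[0,0,-0.001,0,0.04, 0,0,-0.002,0,0.04, 0,0,-0.002,0,0.04]';python3 -m creep '[0,0,-0.001,0,0.04, 0,0,-0.0015,0,0.04, 0,0,-0.0015,0,0.04]'
```

```text
clock: 28.22
eef_pos: [0.5874, 0.0397, 0.0619]
tool_rot: [-0.001, 1.0, 0.0, -0.0]
ft_force: [0.4, 0.4, -2.1]
grip_width: 0.0626
grasp_force: 67.1
clock: 28.47
eef_pos: [0.5876, 0.0397, 0.0614]
tool_rot: [-0.001, 1.0, 0.0, 0.0]
ft_force: [-3.3, -1.0, 5.8]
grip_width: 0.0624
grasp_force: 67.8
clock: 28.72
eef_pos: [0.5876, 0.0398, 0.0612]
tool_rot: [-0.001, 1.0, 0.0, 0.001]
ft_force: [-5.6, -0.3, 12.6]
grip_width: 0.0629
grasp_force: 68.5
```

```bash
python3 -m creep '[0,0,0.0015,0,0.04, 0,0,0.002,0,0.064, 0,0,0.002,0,0.066, 0,0,0.002,0,0.07, 0,0,0.002,0,0.075, 0,0,0.002,0,0.075]'; python3 -m creep '[0,0,0.01,0,0.075, 0,0,0.03,0,0.075, 0,0,0.06,0,0.075, 0,0,0.1,0,0.075, 0,0,0.14,0,0.075, -0.03,0.03,0.18,0,0.08, -0.06,0.06,0.2,0,0.085, -0.09,0.095,0.2,0,0.085, -0.12,0.13,0.2,0,0.085, -0.15,0.165,0.2,0,0.085]'; python3 -m creep '[-0.01,0.02,0,0,0.085, -0.017,0.037,0,0,0.085, -0.017,0.037,0,0,0.085, -0.017,0.037,0,0,0.085]'; python3 b.py | grep -v '^[12]'; python3 g.py
```

```text
clock: 29.22
eef_pos: [0.5877, 0.0401, 0.0604]
tool_rot: [-0.001, 1.0, 0.0, -0.0]
ft_force: [-0.0, 3.1, -0.8]
grip_width: 0.0748
grasp_force: 0.0
clock: 30.05
eef_pos: [0.4583, 0.1807, 0.2624]
tool_rot: [0.0, 1.0, 0.0, 0.002]
ft_force: [0.3, 1.5, 0.5]
grip_width: 0.0846
grasp_force: 0.0
clock: 30.38
eef_pos: [0.4417, 0.2175, 0.261]
tool_rot: [-0.002, 1.0, -0.0, 0.001]
ft_force: [-1.0, 0.1, -0.0]
grip_width: 0.0851
grasp_force: 0.0
[ 4.570e-01  2.140e-01  4.700e-02  1.403e+00 -1.000e-03  4.550e-01]
basket_tab [(0.58, array([292.2, 183.1]), array([0.6417, 0.0936]))]
basket_hook [(0.67, array([294.3, 179.7]), array([0.6604, 0.0917]))]
basket [(0.63, array([302.6, 224. ]), array([0.586 , 0.0809]))]
basket_in [(0.66, array([302.2, 221.3]), array([0.592 , 0.0816]))]
mark_tip [(0.51, array([296.4, 148.4]), array([0.7157, 0.083 ]))]
[(0.96, array([181., 321.]), array([0.611, 0.023, 0.   ])), (0.96, array([353.,  77.]), array([0.3157, 0.2445, 0.    ])), (0.85, array([ 53., 106.]), array([ 0.3157, -0.1385,  0.    ])), (0.58, array([350., 172.]), array([0.4201, 0.2418, 0.    ]))]
[(0.88, array([352., 174.]), array([0.4168, 0.2416, 0.04  ])), (0.86, array([160., 326.]), array([0.5968, 0.0109, 0.04  ])), (0.85, array([ 34., 106.]), array([ 0.3156, -0.1365,  0.04  ])), (0.77, array([357.,  74.]), array([0.3175, 0.2457, 0.04  ]))]
[ 456  128   65   65 3260] wide row 158 456 520 [array([0.3978, 0.3494]), array([0.3934, 0.4258])]
[ 322  143   65   67 3342] wide row 170 322 386 [array([0.4129, 0.212 ]), array([0.4125, 0.2759])]
[ 140  309   50   47 1297] wide row 311 152 189 [array([0.5777, 0.0024]), array([0.5746, 0.0533])]
[0.44202927 0.21667442 0.26001979]
```

```bash
python3 -m creep '[-0.012,0.013,0,0,0.085, -0.0225,0.0258,0,0,0.085, -0.0225,0.0258,0,0,0.085, -0.0225,0.0258,0,0,0.085]';  python3 g.py; python3 - <<'E'
from h import *
W=wrist()
print([(round(e["score"],2),px(e).round(0),wz(W,px(e),0).round(4)) for e in bot.place_of("wrist","pear_a")])
o=wz
print("in basket:",[wz(W,px(e),.033).round(4) for e in bot.place_of("wrist","pear_a")])
E
```

```text
clock: 31.22
eef_pos: [0.4192, 0.2431, 0.2602]
tool_rot: [-0.001, 1.0, -0.0, 0.0]
ft_force: [-0.2, -0.6, -0.3]
grip_width: 0.0853
grasp_force: 0.0
[ 432  148   65   66 3347] wide row 176 432 496 [array([0.3944, 0.3508]), array([0.3915, 0.424 ])]
[ 296  166   64   66 3312] wide row 195 296 359 [array([0.4155, 0.2122]), array([0.4154, 0.2758])]
[ 125  327   48   38 1147] wide row 333 130 171 [array([ 0.5915, -0.0125]), array([0.5858, 0.0496])]
[0.41943088 0.2428183  0.26015435]
[(0.92, array([327., 190.]), array([0.417, 0.243, 0.   ])), (0.79, array([328.,  95.]), array([0.3136, 0.2444, 0.    ])), (0.74, array([166., 334.]), array([0.6128, 0.0223, 0.    ]))]
in basket: [array([0.4108, 0.2429, 0.033 ]), array([0.3159, 0.2443, 0.033 ]), array([0.5906, 0.0403, 0.033 ])]
```

Pear one stands at (0.591, 0.040) in the basket. Now the second pear.

```bash
python3 -m creep '[-0.001,0.001,-0.03,0,0.085, -0.001,0.001,-0.07,0,0.085, -0.001,0.001,-0.11,0,0.085, -0.001,0.001,-0.15,0,0.085, -0.001,0.001,-0.18,0,0.085, -0.001,0.001,-0.205,0,0.085, -0.001,0.001,-0.225,0,0.085, -0.001,0.001,-0.235,0,0.085, -0.001,0.001,-0.2375,0,0.085, -0.001,0.001,-0.2375,0,0.085]'; python3 -m creep '[0,0,0,0,0.05, 0,0,0,0,0.05, 0,0,0,0,0.04, 0,0,0,0,0.04, 0,0,0,0,0.04]'; python3 -m creep '[0,0,0.015,0,0.04, 0,0,0.04,0,0.04, 0,0,0.06,0,0.04, 0,0,0.06,0,0.04]'
```

```text
clock: 32.25
eef_pos: [0.4184, 0.2436, 0.0224]
tool_rot: [-0.0, 1.0, -0.0, -0.0]
ft_force: [-0.4, 0.9, 0.4]
grip_width: 0.085
grasp_force: 0.0
clock: 32.67
eef_pos: [0.4197, 0.2445, 0.0249]
tool_rot: [-0.001, 1.0, 0.001, 0.002]
ft_force: [-2.6, -1.8, 6.4]
grip_width: 0.0633
grasp_force: 65.0
clock: 33.0
eef_pos: [0.4216, 0.2459, 0.0877]
tool_rot: [-0.001, 1.0, 0.002, 0.004]
ft_force: [1.1, 1.0, -1.3]
grip_width: 0.0626
grasp_force: 66.8
```

```bash
python3 -m creep '[0,0,0.035,0,0.04, 0,0,0.07,0,0.04, 0,0,0.1,0,0.04, 0.02,-0.015,0.115,0,0.04, 0.05,-0.033,0.115,0,0.04, 0.08,-0.052,0.115,0,0.04, 0.11,-0.071,0.115,0,0.04, 0.14,-0.09,0.115,0,0.04, 0.165,-0.105,0.115,0,0.04, 0.1695,-0.107,0.115,0,0.04]'; python3 -m creep '[0,0,0,0,0.04, 0,0,0,0,0.04]'
```

```text
clock: 33.83
eef_pos: [0.5915, 0.1338, 0.1967]
tool_rot: [0.002, 1.0, -0.001, 0.001]
ft_force: [-0.6, 0.1, -2.0]
grip_width: 0.0628
grasp_force: 67.2
clock: 34.0
eef_pos: [0.5871, 0.1369, 0.1968]
tool_rot: [-0.0, 1.0, 0.0, -0.001]
ft_force: [-0.6, 0.8, -2.5]
grip_width: 0.0628
grasp_force: 67.2
```

```bash
python3 -m creep '[0,0,-0.02,0,0.04, 0,0,-0.05,0,0.04, 0,0,-0.08,0,0.04, 0,0,-0.105,0,0.04, 0,0,-0.12,0,0.04, 0,0,-0.128,0,0.04, 0,0,-0.133,0,0.04, 0,0,-0.134,0,0.04, 0,0,-0.134,0,0.04]';python3 -m creep '[0,0,-0.001,0,0.04, 0,0,-0.002,0,0.04, 0,0,-0.002,0,0.04]'
```

```text
clock: 34.75
eef_pos: [0.5878, 0.1373, 0.0644]
tool_rot: [-0.001, 1.0, 0.0, 0.0]
ft_force: [-0.7, -0.3, -1.7]
grip_width: 0.063
grasp_force: 67.4
clock: 35.0
eef_pos: [0.5886, 0.1372, 0.0625]
tool_rot: [-0.001, 1.0, 0.0, 0.001]
ft_force: [-0.2, -0.5, -0.9]
grip_width: 0.0627
grasp_force: 67.4
```

```bash
python3 -m creep '[0,0,-0.001,0,0.04, 0,0,-0.0015,0,0.04, 0,0,-0.0015,0,0.04]'
```

```text
clock: 35.25
eef_pos: [0.588, 0.1369, 0.0602]
tool_rot: [-0.001, 1.0, 0.0, 0.0]
ft_force: [-0.5, -1.0, -0.7]
grip_width: 0.0632
grasp_force: 67.4
```

```bash
python3 -m creep '[0,0,-0.001,0,0.04, 0,0,-0.0015,0,0.04, 0,0,-0.0015,0,0.04]'
```

```text
clock: 35.5
eef_pos: [0.5877, 0.1368, 0.0584]
tool_rot: [-0.001, 1.0, -0.0, -0.0]
ft_force: [-0.8, -2.9, -1.2]
grip_width: 0.0627
grasp_force: 67.4
```

```bash
python3 b.py | grep -v '^[2]'; python3 - <<'E'
from h import *
print(bot.get_obs()["ft_force"],bot.get_obs()["ft_torque"])
W=wrist();
for th,z in (("basket_tab",.1886),("basket_hook",.155),("mark_tip",.206),("basket_in",.032),("pear_a",.033)):print(th,[(round(e["score"],2),px(e).round(),wz(W,px(e),z).round(4)[:2]) for e in bot.place_of("wrist",th)[:3]])
E
python3 g.py
```

```text
[ 0.229  0.564  0.024  1.031 -0.     0.228]
172 [(200, 208), (223, 283), (318, 326)]
178 [(200, 208), (223, 376)]
184 [(200, 208), (226, 328)]
190 [(200, 207), (227, 399)]
196 [(200, 211), (229, 349)]
basket_tab [(0.59, array([291.5, 183.5]), array([0.6408, 0.0952]))]
basket_hook [(0.66, array([296.4, 180.7]), array([0.6579, 0.0869]))]
basket [(0.69, array([304.3, 221.5]), array([0.5923, 0.0766]))]
basket_in [(0.56, array([302.6, 221.7]), array([0.5909, 0.0807]))]
mark_tip [(0.75, array([293.3, 146.2]), array([0.721 , 0.0898]))]
[(0.83, array([323., 280.]), array([0.602 , 0.1345, 0.    ])), (0.57, array([157., 281.]), array([0.6047, 0.0277, 0.    ]))]
[(0.93, array([326., 323.]), array([0.6075, 0.1362, 0.04  ])), (0.76, array([112., 306.]), array([0.6027, 0.0161, 0.04  ]))]
[ 0.62398337 -1.95777843 -2.01562011] [-0.36022663 -0.06248255  0.02335901]
basket_tab []
basket_hook []
mark_tip []
basket_in [(0.96, array([227., 294.]), array([0.5961, 0.0845]))]
pear_a [(0.98, array([326., 278.]), array([0.5858, 0.1362])), (0.97, array([156., 278.]), array([0.5876, 0.0451])), (0.53, array([229., 295.]), array([0.5963, 0.0859]))]
[   38   230   157   156 17306] wide row 300 41 194 [array([ 0.6061, -0.0467]), array([0.5983, 0.067 ])]
[  246   232   162   181 23157] wide row 307 246 407 [array([0.6013, 0.0952]), array([0.6014, 0.1781])]
[0.58773476 0.13687637 0.05855881]
```

```bash
python3 -m creep '[0,0,-0.001,0,0.04, 0,0,-0.0015,0,0.04, 0,0,-0.0015,0,0.04]';python3 - <<'E'
from h import *
print(bot.get_obs()["ft_force"],bot.get_obs()["ft_torque"])
E
```

```text
clock: 36.55
eef_pos: [0.5879, 0.1368, 0.0575]
tool_rot: [-0.001, 1.0, -0.0, 0.0]
ft_force: [-1.1, -2.4, 0.7]
grip_width: 0.0631
grasp_force: 67.7
[-1.07507548 -2.37663069  0.6689002 ] [-0.37928722  0.05877915 -0.03629498]
```

Touching the floor of the basket. I'll release gently, rise and check.

```bash
python3 -m creep '[0,0,-0.0005,0,0.04, 0,0,-0.0005,0,0.064, 0,0,-0.0005,0,0.066, 0,0,-0.0005,0,0.07, 0,0,0,0,0.075, 0,0,0,0,0.075]'; python3 -m creep '[0,0,0.01,0,0.075, 0,0,0.03,0,0.075, 0,0,0.06,0,0.075, 0,0,0.1,0,0.075, 0,0,0.14,0,0.075, -0.02,0,0.17,0,0.075, -0.05,0,0.2,0,0.075, -0.08,-0.03,0.22,0,0.075, -0.1,-0.05,0.22,0,0.075, -0.1,-0.05,0.22,0,0.075]'; python3 m.py | grep -v "  r"; python3 - <<'E'
from h import *
W=wrist();t=bot.camera("top")
print([(round(e["score"],2),px(e).round(),wz(W,px(e),.033).round(4)[:2]) for e in bot.place_of("wrist","pear_a")])
for th in("pear_a","apple","jar"):print(th,[(round(e["score"],2),at_z(t,px(e),0).round(4)[:2]) for e in bot.place_of("top",th)])
E
python3 g.py
```

```text
clock: 37.05
eef_pos: [0.5876, 0.1355, 0.0565]
tool_rot: [-0.0, 1.0, -0.001, -0.0]
ft_force: [-0.0, -7.4, -0.4]
grip_width: 0.0752
grasp_force: 0.0
clock: 37.88
eef_pos: [0.4846, 0.0854, 0.2797]
tool_rot: [-0.0, 1.0, 0.0, 0.001]
ft_force: [-0.8, -0.3, -1.1]
grip_width: 0.0751
grasp_force: 0.0
[0.407 0.085 0.423] [0.4865 0.0866 0.2789]
basket_tab [(0.75, [329.0, 416.0], array([0.6454, 0.0872]))]
basket_hook []
basket [(0.91, [333.0, 284.0], array([0.5928, 0.0928]))]
basket_in [(0.92, [330.0, 287.0], array([0.5948, 0.089 ]))]
mark_tip []
rail_mid [(0.78, [287.0, 405.0], array([0.6704, 0.0463]))]
tabtop [325 433]
hookL [385 413]
hookR [266 413]
ptr [329 480]
ptrmid [329 453]
[(0.94, array([371., 279.]), array([0.5851, 0.1387])), (0.75, array([462.,  48.]), array([0.3247, 0.2314])), (0.64, array([292., 283.]), array([0.5909, 0.0478])), (0.61, array([137.,  53.]), array([ 0.321 , -0.1225]))]
pear_a [(0.88, array([0.5897, 0.0404])), (0.83, array([ 0.313 , -0.1411])), (0.81, array([0.3094, 0.2524]))]
apple [(0.64, array([0.4023, 0.4012]))]
jar []
[ 548  101   56   56 2444] wide row 129 548 603 [array([0.4033, 0.3425]), array([0.3927, 0.4321])]
[ 258  261   61   64 3005] wide row 287 258 318 [array([0.5946, 0.0079]), array([0.5939, 0.0773])]
[ 345  260   62   64 2995] wide row 287 346 406 [array([0.5939, 0.1093]), array([0.5949, 0.1793])]
[0.48790647 0.08705561 0.27688272]
```

On release the outer finger nudged the basket wall (7 N), so I'll re-measure the basket against the pointer.

```bash
cat > hk.py <<'E'
from m import wproj
from h import *
W=wrist();a=cv2.cvtColor(W["pixels"],cv2.COLOR_RGB2HSV).astype(int)
for nm,p in (("hookL",(.672,.1455,.161)),("hookR",(.672,.0295,.161)),("hookLmid",(.662,.1455,.161)),("hookRmid",(.662,.0295,.161))):
    u=wproj(W,p).round().astype(int);r=u[1]
    for rr in(r-3,r,r+3):
        if rr<480: print(nm,u,rr,"sat from",u[0]-20,a[rr,u[0]-20:u[0]+21,1].tolist())
t=bot.camera("top");b=cv2.cvtColor(t["pixels"],cv2.COLOR_RGB2HSV).astype(int)
for r in(170,171,172,173,184):
    c=np.where(b[r,255:340,1]<75)[0]+255;print(r,[(int(x[0]),int(x[-1])) for x in np.split(c,np.where(np.diff(c)>2)[0]+1) if len(x)>3])
for r in(215,225,235):
    c=np.where(b[r,235:370,1]<75)[0]+235;print(r,c.min(),c.max())
E
python3 hk.py | grep -v "  r" | grep -E "^(hook|[12])" | grep -v "\[[0-9]* [0-9]*\]$"
```

```text
hookL [388 413] 410 sat from 368 [61, 91, 116, 55, 85, 102, 219, 165, 67, 32, 53, 96, 32, 15, 115, 85, 43, 120, 43, 255, 29, 24, 25, 26, 28, 30, 26, 27, 26, 29, 26, 40, 119, 204, 175, 204, 183, 184, 184, 187, 184]
hookL [388 413] 413 sat from 368 [30, 106, 85, 120, 39, 142, 35, 153, 105, 185, 102, 170, 64, 174, 59, 120, 112, 90, 148, 0, 22, 27, 27, 26, 25, 25, 24, 24, 28, 28, 25, 64, 164, 178, 172, 190, 197, 185, 183, 180, 190]
hookL [388 413] 416 sat from 368 [255, 13, 143, 55, 223, 128, 109, 77, 39, 48, 85, 170, 146, 255, 128, 70, 93, 32, 54, 64, 255, 204, 255, 170, 255, 57, 16, 14, 24, 31, 23, 96, 172, 182, 196, 164, 180, 183, 184, 186, 179]
hookR [267 413] 410 sat from 247 [169, 162, 166, 169, 163, 149, 128, 114, 102, 91, 79, 64, 58, 51, 37, 17, 14, 13, 16, 8, 255, 85, 153, 89, 148, 102, 91, 61, 15, 96, 89, 64, 38, 121, 48, 40, 216, 59, 139, 90, 96]
hookR [267 413] 413 sat from 247 [180, 182, 178, 184, 178, 180, 179, 181, 184, 180, 185, 189, 183, 186, 195, 34, 10, 16, 8, 204, 70, 90, 34, 170, 14, 153, 18, 0, 48, 119, 35, 255, 97, 91, 73, 120, 23, 140, 98, 30, 227]
hookR [267 413]
[... 903 characters left out ...]
18, 12, 15, 22, 18, 10, 10, 10, 12, 12, 11, 15, 11, 10, 11, 12, 11, 11, 13, 12, 17, 21, 16, 15, 24, 21, 15, 13, 19, 17]
hookRmid [266 406] 406 sat from 246 [13, 11, 10, 12, 17, 15, 13, 18, 15, 17, 18, 16, 17, 17, 18, 15, 10, 10, 11, 10, 20, 19, 16, 18, 18, 17, 18, 16, 19, 18, 16, 18, 17, 7, 16, 17, 15, 15, 15, 15, 13]
hookRmid [266 406] 409 sat from 246 [26, 20, 13, 13, 14, 13, 17, 14, 14, 14, 17, 11, 11, 12, 12, 16, 16, 11, 12, 17, 32, 255, 85, 128, 85, 191, 85, 58, 191, 99, 121, 85, 113, 149, 216, 179, 153, 174, 55, 96, 59]
170 [(255, 301), (318, 323)]
171 [(255, 301), (317, 324)]
172 [(255, 302), (317, 324)]
173 [(255, 302), (317, 324)]
184 [(255, 326)]
215 235 348
225 235 348
235 235 349
```

```bash
python3 -m creep '[0,-0.15,0,0,0.075, 0,-0.15,0,0,0.075, 0,-0.15,0,0,0.075, 0,-0.15,0,0,0.075, 0,-0.15,0,0,0.075, 0,-0.15,0,0,0.075]' | head -2; python3 - <<'E'
from h import *
c=bot.camera("top");v=c["pixels"].max(2).astype(int);b=cv2.cvtColor(c["pixels"],cv2.COLOR_RGB2HSV).astype(int)
for r in range(168,186,2):
    k=np.where(b[r,225:380,1]<75)[0]+225;print(r,[(int(x[0]),int(x[-1])) for x in np.split(k,np.where(np.diff(k)>2)[0]+1) if len(x)>3])
for r in(215,230,240):
    k=np.where(b[r,200:400,1]<75)[0]+200;print(r,[(int(x[0]),int(x[-1])) for x in np.split(k,np.where(np.diff(k)>2)[0]+1) if len(x)>3])
k=(298.2-2.5,172)
W=wrist();save(W,"w9")
for th,z in (("basket_tab",.1886),("basket_hook",.155),("mark_tip",.206),("basket_in",.032)):print(th,[(round(e["score"],2),px(e).round(),wz(W,px(e),z).round(4)[:2]) for e in bot.place_of("wrist",th)[:1]],[(at_z(c,px(e),z).round(4)[:2]) for e in bot.place_of("top",th)[:1]])
# hook edges from the previous wrist pose
W["T"]=W["T"].copy();W["T"][:3,3]=[.407,.0866,.423]
print("outer edges (y)",wz(W,(399.3,413),.161)[:2],wz(W,(261.5,413),.161)[:2])
E
```

```text
clock: 39.53
eef_pos: [0.4877, -0.0643, 0.2771]
168 [(354, 379)]
170 [(354, 379)]
172 [(267, 272), (317, 323), (354, 379)]
174 [(266, 274), (317, 324), (348, 379)]
176 [(266, 274), (287, 379)]
178 [(228, 379)]
180 [(225, 324), (353, 379)]
182 [(225, 274), (282, 304), (317, 324), (353, 379)]
184 [(266, 274), (284, 311), (317, 325), (353, 379)]
215 [(246, 267), (289, 305), (328, 347), (351, 399)]
230 [(246, 267), (290, 306), (327, 399)]
240 [(246, 399)]
basket_tab [(0.58, array([493., 404.]), array([0.6461, 0.0888]))] [array([0.6379, 0.0901])]
basket_hook [] [array([0.656 , 0.0938])]
mark_tip [(0.85, array([478., 469.]), array([0.7239, 0.0874]))] [array([0.7219, 0.0916])]
basket_in [(0.7, array([454., 286.]), array([0.5971, 0.0907]))] [array([0.5998, 0.0883])]
outer edges (y) [0.67219829 0.15763037] [0.67116638 0.02331628]
```

The basket's middle (y≈0.089–0.090) is within about 2–3 mm of the pointer (≈0.0875). Both pears stand upright in it and the robot is clear, so I'll hand in.

```bash
python3 -c "
from workcell import bot
print(bot.job_done())"
```

```text
the job is handed in; nothing more can be done
None
```

Job handed in: the basket hangs on the upper rail about 2–3 mm past the pointer by my measurements, both pears stand upright in it, the apple and jar were not touched, and no verdict came back; releasing the second pear nudged the basket about 2 mm.

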